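# Put the gluing kit away in the bench tray

## Task

Put the model builder's gluing kit away in the grey two-compartment tray: lay the two sanding blocks (brown wood with a raised grip rib) flat on the floor of the narrow compartment, and in the wide compartment lay the solid round wooden stand flat on the floor, release it, and only then set the white glue bottle with the pointed nozzle upright on the middle of the stand. Keep the glue bottle upright all along, and leave the look-alikes where they are: the flat block without a rib, the wooden ring with a hole, and the bottle with the flat cap.

Things in the scene. Friction and masses are not known exactly. Their poses are not given: they have to be found in the camera images.
- tray: Open grey tray, fixed, 162 (its x) x 243 (y) mm, walls 30 high, 6 thick, floor 6 above the bench. Origin: centre of underside. Wide compartment on the -y side: inside 150 x 130, centre (0, -50.5) mm. Narrow one on the +y side, past a 6 mm wall at y 17.5: inside 150 x 95, centre (0, 68); both blocks fit side by side, long sides along the tray's y, at x -37 and +37.
- sander_a: One of two equal sanding blocks: brown wood, base 64 x 40 mm (its x by y) and 16 mm thick, with an upright grip rib on top, 50 mm long (along x), 20 mm wide (y), from 16 to 44 mm high, in the middle. Origin: centre of the underside; z up. The two are interchangeable.
- sander_b: The other sanding block, equal to sander_a.
- stand: Bottle stand: solid disc of brown wood, 56 mm in diameter, 22 mm thick, no hole. Origin: centre of the underside; z up.
- glue: Glue bottle: white round bottle, body 42 mm in diameter and 80 mm high, then a shoulder and a thin pointed nozzle, 108 mm high in all. Origin: centre of the underside; z up.
- offcut: Look-alike, leave it: flat brown wood offcut 64 x 40 x 16 mm, without a rib. Origin: centre of the underside.
- former: Look-alike, leave it: brown wooden ring, 56 mm in diameter, 22 mm thick, with a 32 mm hole through its middle. Origin: centre of the underside.
- capped: Look-alike, leave it: white bottle with the same body as the glue bottle but a wide flat cap (34 mm in diameter), 100 mm high in all. Origin: centre of the underside.
There are look-alikes about, which are no part of the job. Leave any black or red look-alike of the sander_b alone.

How it is judged:
By the outcome, as a careful person would: the job done as asked, in the order asked, and still so for the second after the job is handed in, with the robot touching nothing.
It also fails if it takes over 115 s, if anything falls off the work surface, if the arm or the gripper's body presses on something with over 40 N, if the wrist force passes 120 N, or if a joint passes its speed limit or range.

## Robot

A 6-joint arm with a two-finger parallel gripper is mounted at the origin on the work surface. World frame = base frame: x ahead of the robot, y to its left, z up, the work surface at z = 0. Lengths are in m, angles in rad, forces in N, time in s.
With the tool pointing down it reaches from about 0.375 to 0.9 m from the base axis. Payload 3.1 kg.
Tool frame: the origin (TCP) lies between the finger pads; the fingertips stand 14 mm ahead of it and the grasp point (between the pads) lies 5 mm behind it; z points along the fingers, y is the line along which they close (so a half turn about z gives the same grasp; the last joint's range is limited). The gripper opens to 85 mm and grips with 20 to 120 N. Pads are 22 mm wide; open, the fingers measure 114 mm over their backs; the gripper's body (76 mm by 85 mm) begins 54 mm behind the grasp point. The pads swing forward as they close: fully open they stand 13 mm farther back than shut.
Start: joints at [-0.178, 0.527, 1.433, -0, 1.181, -0.178], TCP at [0.625, 0, 0.245] pointing down, gripper open.
Joint ranges: [-3.08, 3.08], [-0.75, 2.2], [0.22, 2.44], [-1.43, 4.57], [0, 2.65], [-2.85, 2.85]. Speed limits (rad/s): [2.79, 2.79, 3.14, 3.14, 3.14, 3.14].

## Interface

Orientations are given as a unit quaternion [x, y, z, w].
In Python, from rig import readout, eyes, bot gives the robot as it stands.
- The arm moves only by the shell command python3 -m pendant 'ROWS'. ROWS is JSON, a list that holds one entry, the list of rows, each a list of 7 numbers: the shift along the tool's x, y, z each as a share of 0.25 m, from -1 to 1, then the turn, a rotation vector about the tool's x, y, z each as a share of 45 degrees, from -1 to 1, then the opening, from 0 (shut) to 1 (fully open). A call has exactly 10 rows; each row is the pose to reach, as a shift and turn from the pose commanded when the call began, along the tool's axes at that moment; what a row does not reach only later rows make up. A row lasts 1/8 s, in which the tool goes at most 62.5 mm and 10.7 degrees, less where a joint would pass 70% of its speed; a pose out of reach is approached as far as the arm can. A call with a number of a shift or a turn outside -1 to 1 is refused whole. A call with a gripper value outside its range is refused whole. The fingers move at their own pace and stop on an object; the grip force is fixed at half the most. Time passes only in rows, so rows that repeat a pose let the fingers close, or fill a call up. It gives the time, the measured TCP pose, the force, the opening and the grip force at its end, in the units of the state.
- readout.state(): the state, without advancing time (a new reading comes with each control period).
- eyes.grab_frame(name): name is "scene" or "side" or "wrist"; returns a dict with "image" (480x640x3 uint8, blue, green, red), "K" (3x3 intrinsics, pixels), "rvec" (rotation vector, rad) and "tvec" (3), from world to camera coordinates, as OpenCV has them. Camera axes: x right, y down, z forward; pixel columns grow to the right and rows downward; lengths in m; the calibration is good to about 2 mm. A picture is of the moment at which its call begins. There is no depth.
- bot.finish_job(): hands the job in; it is judged then, once.
The state is a dict: "t": time; "qpos": joint angles; "qd": joint speeds; "joint_torque": joint torques, N m; "ee_pos": TCP position; "ee_rot": TCP orientation; "wrist_force": force on the tool from outside, world axes, zero at the start; "torque": the same for the moment, N m; "finger_gap": opening from 0.0 (shut) to 1.0 (fully open); "finger_force": force on a finger pad.
Only numpy, scipy, OpenCV 4.12 (cv2) and the standard library are available. Lean on these libraries where they do the work, as an engineer would, in place of code of your own. Each camera call takes 0.05 s, during which the arm holds its last target. There are 200 camera calls.

## Working session

There is one attempt and no reset: what is moved stays moved. The work goes in short steps, Python scripts to look and compute and a shell command to move; the robot and the scene stay as the last step left them, time stands still between calls to the robot, and variables do not carry over. Pictures are saved under pics/ and viewed, at most 15 in all, crops included, and the job is handed in when it is done.

```bash
mkdir -p pics; ls
python3 - <<'E'
from rig import readout, eyes
import cv2
for n in("scene","side"):
    f=eyes.grab_frame(n); cv2.imwrite(f"pics/{n}0.png",f["image"]); print(n,f["K"],f["rvec"],f["tvec"])
print(readout.state())
E
```

```text
pics
scene [[453.73599788   0.         323.22670426]
 [  0.         453.73599788 241.32374009]
 [  0.           0.           1.        ]] [ 1.75320197  1.4025401  -0.75696679] [-0.08994705 -0.21923729  1.41901413]
side [[462.35908826   0.         311.94391362]
 [  0.         462.35908826 239.42444315]
 [  0.           0.           1.        ]] [ 2.36906079 -0.35508263  0.11263027] [-0.46449313  0.14350444  0.98079274]
{'t': 0.1, 'qpos': array([-1.78498583e-01,  5.28389870e-01,  1.43379972e+00,  1.08069885e-05,
        1.18141111e+00, -1.78505844e-01]), 'qd': array([ 0.00107302, -0.00096072, -0.002161  , -0.00016572,  0.00111287,
       -0.00026722]), 'joint_torque': array([ 4.33945943e-04, -4.43301880e+01, -1.78587180e+01, -2.04061280e-04,
        3.88642526e-03,  1.10165692e-05]), 'ee_pos': array([6.24367724e-01, 1.47295813e-04, 2.44413086e-01]), 'ee_rot': array([ 7.07105312e-01,  7.07107538e-01, -5.68509530e-04, -8.27575639e-04]), 'wrist_force': array([ 0.15769325, -0.04221829, -0.32325447]), 'torque': array([-0.02449259, -0.02072384,  0.00995863]), 'finger_force': 0.0, 'finger_gap': 1.0005618457975543}
```

View pics/scene0.png

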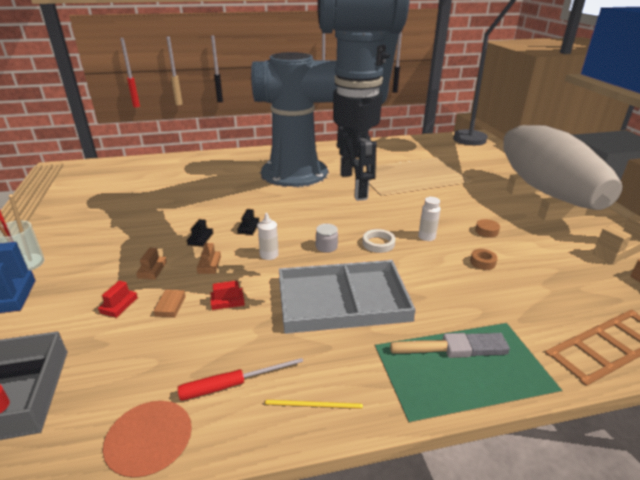

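View pics/side0.png

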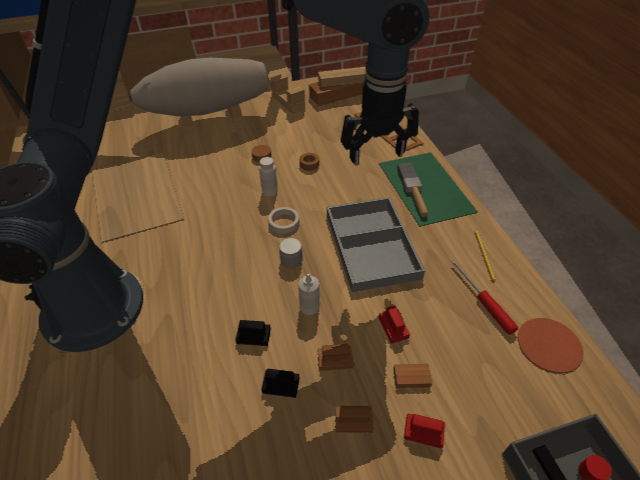

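Candidates:
- Sanders: brown ribbed blocks at scene (151,263) and (209,260). The flat offcut (169,303), the reds (118,298) and (228,294), and the blacks (200,232) and (248,222) are not wanted.
- Stand: brown solid disc at (487,228). The ring (483,259) is not wanted.
- Glue: pointed nozzle at (268,238). The capped bottle (430,218) is not wanted.

Next I get rough positions and close crops of these.

```bash
cat > h.py <<'E'
import numpy as np, cv2
from rig import readout, eyes
from scipy.spatial.transform import Rotation as R
def ray(f,px):
    Rm=cv2.Rodrigues(np.array(f["rvec"]))[0]; t=np.array(f["tvec"]).ravel()
    u=cv2.undistortPoints(np.float64([[px]]),np.array(f["K"]),None).ravel()
    return -Rm.T@t, Rm.T@np.array([u[0],u[1],1])
def onz(f,px,z):
    c,d=ray(f,px); return (c+d*(z-c[2])/d[2]).round(4)
def tri(fp):
    A=np.zeros((3,3));b=np.zeros(3)
    for f,p in fp:
        c,d=ray(f,p); d/=np.linalg.norm(d); P=np.eye(3)-np.outer(d,d); A+=P;b+=P@c
    return np.linalg.solve(A,b).round(4)
def proj(f,P): return cv2.projectPoints(np.float64(P).reshape(-1,3),np.array(f["rvec"]),np.array(f["tvec"]),np.array(f["K"]),None)[0].reshape(-1,2)
def delta(pos,yaw,cmdpos=None):
    """row shares to go from the present pose to pos (tool down, tool y at world yaw)"""
    s=readout.state(); r=R.from_quat(s["ee_rot"]); p=s["ee_pos"]
    y=np.array([np.cos(yaw),np.sin(yaw),0]); z=np.array([0,0,-1.]); T=R.from_matrix(np.c_[np.cross(y,z),y,z])
    T2=T*R.from_rotvec([0,0,np.pi]); c=min((T,T2),key=lambda q:(r.inv()*q).magnitude())
    return (r.inv().apply(np.array(pos)-p)/.25).round(3),((r.inv()*c).as_rotvec()/(np.pi/4)).round(3)
E
python3 - <<'E'
from h import *
a=eyes.grab_frame("scene");b=eyes.grab_frame("side")
for n,p,z in [("sA",(151,274),0),("sB",(209,270),0),("glue",(268,256),0),("cap",(429,237),0),("stand",(487,226),.022),("ring",(483,256),.022)]: print(n,onz(a,p,z))
for n,p,z in [("sB",(336,365),0),("sA",(354,427),0),("glue",(310,309),0),("stand",(261,152),.022),("ring",(309,158),.022)]: print(n,onz(b,p,z))
print("tray rim scene",[onz(a,p,.03) for p in [(279,268),(398,262),(412,305),(285,319)]])
print("tray rim side",[onz(b,p,.03) for p in [(328,206),(384,200),(422,271),(354,283)]])
def crop(f,x,y,w,h,s): return cv2.resize(f["image"][y:y+h,x:x+w],(w*s,h*s),interpolation=cv2.INTER_CUBIC)
m=np.vstack([np.hstack([crop(a,130,210,160,75,3),crop(a,410,185,100,75,3)]),np.hstack([crop(b,290,265,160,120,3)[:330],crop(b,240,140,100,110,3)])])
cv2.imwrite("pics/c1.png",m);print(m.shape)
E
```

```text
sA [ 0.4614 -0.3898  0.    ]
sB [ 0.4731 -0.2693  0.    ]
glue [ 0.4472 -0.1384  0.    ]
cap [0.4495 0.2522 0.    ]
stand [0.4647 0.3937 0.022 ]
ring [0.5795 0.3183 0.022 ]
sB [ 0.4492 -0.2792  0.    ]
sA [ 0.4416 -0.3991  0.    ]
glue [ 0.4381 -0.1422  0.    ]
stand [0.4526 0.3935 0.022 ]
ring [0.5736 0.3249 0.022 ]
tray rim scene [array([ 0.5392, -0.1253,  0.03  ]), array([0.5716, 0.1231, 0.03  ]), array([0.7074, 0.0991, 0.03  ]), array([ 0.6941, -0.1369,  0.03  ])]
tray rim side [array([0.561 , 0.1154, 0.03  ]), array([0.6999, 0.0937, 0.03  ]), array([ 0.6899, -0.1402,  0.03  ]), array([ 0.54  , -0.1269,  0.03  ])]
(555, 780, 3)
```

View pics/c1.png

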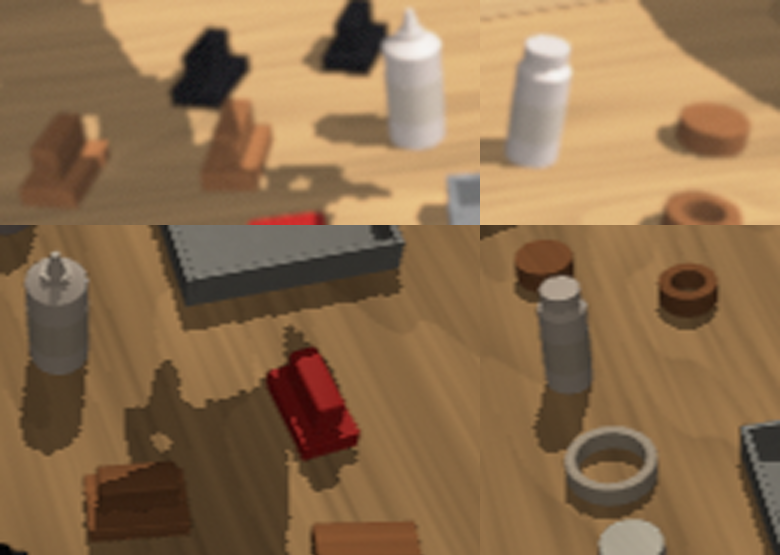

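The crops confirm the choices: ribbed brown blocks, pointed-nozzle bottle, solid disc. Now a wrist view of the tray from the start pose.

Run:
```python
from h import *
f=eyes.grab_frame("wrist"); cv2.imwrite("pics/w0.png",f["image"]); print(f["K"],ray(f,(320,240)))
```

```text
[[394.52244036   0.         320.88737463]
 [  0.         394.52244036 229.6604854 ]
 [  0.           0.           1.        ]] (array([0.62427907, 0.08140475, 0.37265092]), array([-0.00523403, -0.3456291 , -0.93872522]))
```

View pics/w0.png

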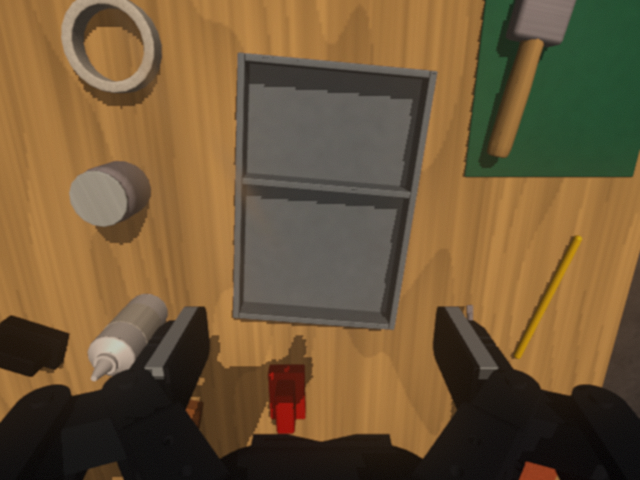

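```bash
python3 -m pendant '[[[-1,-0.62,0,0,0,0,1],[-1,-0.62,0,0,0,0,1],[-1,-0.62,0,0,0,0,1],[-1,-0.62,0,0,0,0,1],[-1,-0.62,0,0,0,0,1],[-1,-0.62,0,0,0,0,1],[-1,-0.62,0,0,0,0,1],[-1,-0.62,0,0,0,0,1],[-1,-0.62,0,0,0,0,1],[-1,-0.62,0,0,0,0,1]]]'
cat >> h.py <<'E'
TRAYC=[]
E
python3 - <<'E'
from h import *
import pickle
# tray corners from w0: camera pose at start
f=eyes.grab_frame("wrist"); cv2.imwrite("pics/w1.png",f["image"]); print(ray(f,(320,240)),f["rvec"],f["tvec"])
f0=dict(f); s=readout.state(); print(s["ee_pos"],s["ee_rot"])
Rm=cv2.Rodrigues(np.array(f["rvec"]))[0]
f0["tvec"]=-Rm@np.array([0.62427907, 0.08140475, 0.37265092])
C=np.array([onz(f0,p,.03) for p in [(238,53),(437,70),(394,329),(233,318)]]);print(C,C.mean(0),np.linalg.norm(np.diff(C,axis=0),axis=1))
E
```

```text
t: 1.5
ee_pos: [0.4704, -0.2492, 0.2453]
ee_rot: [0.707, 0.708, 0.0, -0.0]
wrist_force: [0.5, -0.3, 0.5]
finger_gap: 0.999
finger_force: 0.0
(array([ 0.46978225, -0.16791076,  0.37323739]), array([-0.0034932 , -0.34581309, -0.93866554])) [-2.81481891e+00 -3.07769562e-03  2.39675178e-03] [-0.46871914 -0.2799571   0.30020314]
[ 0.47030281 -0.24938139  0.24531966] [7.06673351e-01 7.07539946e-01 4.50372542e-06 1.02801724e-05]
[[ 0.5575  0.1137  0.03  ]
 [ 0.7171  0.1014  0.03  ]
 [ 0.6973 -0.1397  0.03  ]
 [ 0.5367 -0.1276  0.03  ]] [ 0.62715 -0.01305  0.03   ] [0.16007326 0.24191166 0.16105518]
```

View pics/w1.png

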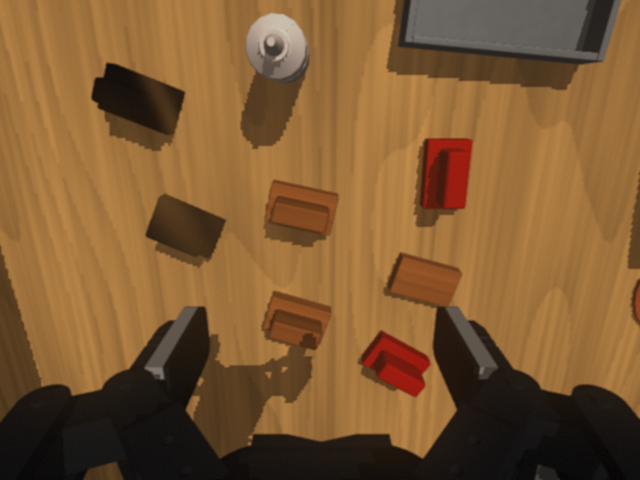

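The sanders are at (302,210) and (297,320), and the glue is at (277,45). I'll enlarge them to read corners.

Run:
```python
import cv2
i=cv2.imread("pics/w1.png")[170:360,250:350]
i=cv2.resize(i,None,fx=6,fy=6,interpolation=cv2.INTER_CUBIC)
import numpy as np
o=np.hstack([i[:60*7],i[6*100:6*100+420]])[:, :]
o=cv2.resize(o,(800,280)) if False else np.vstack([i[:300*2//2+120],]) 
a=i[:450,:600]; b=i[630:1080,:600]
o=cv2.resize(np.hstack([a,b]),(800,300)); cv2.imwrite("pics/c2.png",o)
```

```text
(no output)
```

View pics/c2.png

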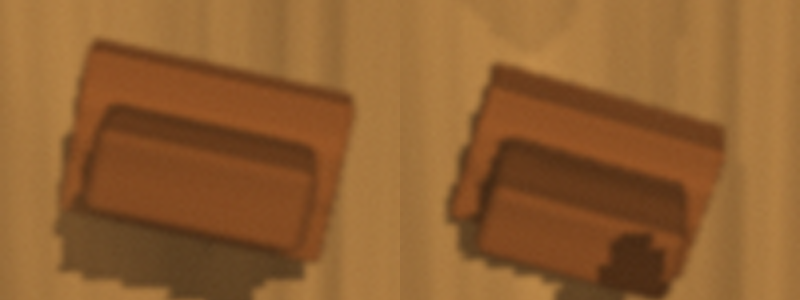

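Run:
```python
from h import *
from scipy.optimize import least_squares
f=eyes.grab_frame("wrist")
M=np.array([[-25,10,44],[25,10,44],[25,-10,44],[-25,-10,44],[-32,20,16],[32,20,16]])/1e3
for n,px in dict(B=[(275.75,202),(328.25,213.75),(324.25,232.5),(270.75,221.75),(273.75,182),(338,195)],A=[(274.25,321.25),(321.25,333.75),(316.25,349.25),(269.5,337.5),(273.75,295),(330.5,312.5)]).items():
    def P(q): return M@R.from_euler('z',q[2]).as_matrix().T+[q[0],q[1],0]
    r=least_squares(lambda q:(proj(f,P(q))-px).ravel(),[.45,-.3,-.2]); print(n,r.x,np.degrees(r.x[2]),r.fun.reshape(-1,2).round(1).tolist())
    print(delta([*r.x[:2],.12],r.x[2]+np.pi/2))
    print(delta([*r.x[:2],.034],r.x[2]+np.pi/2))
```

```text
B [ 0.45099335 -0.26867498 -0.21444351] -12.286707841773879 [[-2.0, -1.2], [2.2, -0.9], [1.2, 1.6], [-1.0, 0.7], [-2.0, -0.7], [1.6, 0.8]]
(array([-0.076, -0.077,  0.501]), array([-0.   , -0.   , -1.726]))
(array([-0.077, -0.077,  0.845]), array([-0.   , -0.   , -1.726]))
A [ 0.44462989 -0.38819611 -0.30697405] -17.58831724777046 [[-1.0, -1.1], [1.8, 0.2], [0.6, 1.4], [-1.8, -0.2], [-1.4, 0.3], [1.9, -0.3]]
(array([-0.555, -0.103,  0.501]), array([-0.   , -0.   , -1.608]))
(array([-0.555, -0.103,  0.845]), array([-0.   , -0.   , -1.608]))
```

```bash
python3 -m pendant '[[[-0.077,-0.077,0.34,0,0,-1,0.6],[-0.077,-0.077,0.34,0,0,-1,0.6],[-0.077,-0.077,0.34,0,0,-1,0.6],[-0.077,-0.077,0.34,0,0,-1,0.6],[-0.077,-0.077,0.34,0,0,-1,0.6],[-0.077,-0.077,0.34,0,0,-1,0.6],[-0.077,-0.077,0.34,0,0,-1,0.6],[-0.077,-0.077,0.34,0,0,-1,0.6],[-0.077,-0.077,0.34,0,0,-1,0.6],[-0.077,-0.077,0.34,0,0,-1,0.6]]]'
python3 -c "
from h import *
print(delta([.451,-.2687,.034],-.214+np.pi/2))"
```

```text
t: 2.85
ee_pos: [0.4507, -0.2692, 0.1603]
ee_rot: [0.383, 0.924, -0.0, 0.0]
wrist_force: [0.6, -0.4, -0.0]
finger_gap: 0.597
finger_force: 0.0
(array([0.001, 0.002, 0.505]), array([-0.   ,  0.   , -0.728]))
```

```bash
python3 -m pendant '[[[0,0,0.1,0,0,-0.728,0.6],[0,0,0.2,0,0,-0.728,0.6],[0,0,0.3,0,0,-0.728,0.6],[0,0,0.4,0,0,-0.728,0.6],[0,0,0.46,0,0,-0.728,0.6],[0,0,0.505,0,0,-0.728,0.6],[0,0,0.505,0,0,-0.728,0.6],[0,0,0.505,0,0,-0.728,0],[0,0,0.505,0,0,-0.728,0],[0,0,0.505,0,0,-0.728,0]]]'
python3 - <<'E'
from h import *
f=eyes.grab_frame("wrist"); a=eyes.grab_frame("side")
o=np.hstack([cv2.resize(f["image"],(427,320)),cv2.resize(a["image"][300:460,270:450],(360,320))]);cv2.imwrite("pics/g1.png",o)
E
```

```text
t: 4.1
ee_pos: [0.4512, -0.2696, 0.035]
ee_rot: [0.107, 0.994, -0.001, 0.001]
wrist_force: [-0.3, 0.3, 3.9]
finger_gap: 0.218
finger_force: 59.3
```

View pics/g1.png

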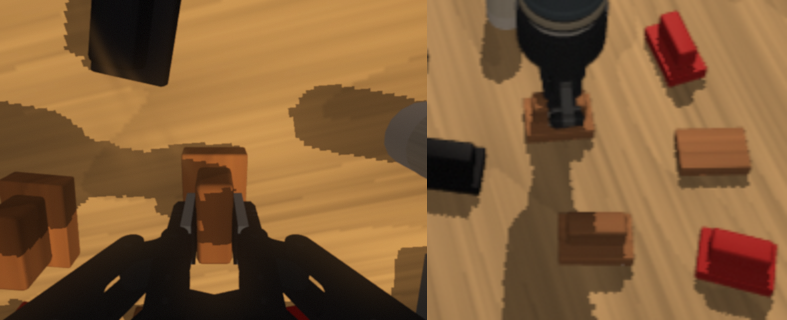

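```bash
cat >> h.py <<'E'
TC=np.array([.6272,-.0131]);TY=-.080
def tray(x,y): return TC+np.array([[np.cos(TY),-np.sin(TY)],[np.sin(TY),np.cos(TY)]])@[x,y]
E
python3 -m pendant '[[[0,0,-0.2,0,0,0,0],[0,0,-0.4,0,0,0,0],[0,0,-0.6,0,0,0,0],[0,0,-0.6,0,0,0.3,0],[0,0,-0.6,0,0,0.6,0],[0,0,-0.6,0,0,0.9,0],[0,0,-0.6,0,0,1,0],[0,0,-0.6,0,0,1,0],[0,0,-0.6,0,0,1,0],[0,0,-0.6,0,0,1,0]]]'
python3 -c "
from h import *
print(tray(.037,.068),tray(-.037,.068))
print(delta([*tray(.037,.068),.185],TY),delta([*tray(.037,.068),.042],TY))"
```

```text
t: 5.45
ee_pos: [0.4507, -0.2692, 0.184]
ee_rot: [0.478, 0.878, 0.0, -0.0]
wrist_force: [-0.3, -0.3, -0.8]
finger_gap: 0.221
finger_force: 59.0
[0.66951586 0.05172567] [0.59575254 0.05763936]
(array([ 0.604,  1.432, -0.004]), array([-0.   , -0.   ,  0.832])) (array([0.603, 1.432, 0.568]), array([-0.   , -0.   ,  0.832]))
```

Go half the way with the full turn, then the rest.

```bash
python3 -m pendant '[[[0.1,0.25,0,0,0,0.2,0],[0.2,0.45,0,0,0,0.4,0],[0.28,0.65,0,0,0,0.6,0],[0.36,0.85,0,0,0,0.832,0],[0.42,1,0,0,0,0.832,0],[0.42,1,0,0,0,0.832,0],[0.42,1,0,0,0,0.832,0],[0.42,1,0,0,0,0.832,0],[0.42,1,0,0,0,0.832,0],[0.42,1,0,0,0,0.832,0]]]'
python3 -c "
from h import *
print(delta([*tray(.037,.068),.042],TY))"
```

```text
t: 6.7
ee_pos: [0.6039, -0.0464, 0.1841]
ee_rot: [0.736, 0.677, -0.0, -0.0]
wrist_force: [0.2, 0.3, -1.4]
finger_gap: 0.221
finger_force: 59.2
(array([0.413, 0.229, 0.569]), array([-0.   ,  0.   , -0.004]))
```

```bash
python3 -m pendant '[[[0.2,0.11,0,0,0,0,0],[0.413,0.229,0,0,0,0,0],[0.413,0.229,0,0,0,0,0],[0.413,0.229,0.15,0,0,0,0],[0.413,0.229,0.3,0,0,0,0],[0.413,0.229,0.4,0,0,0,0],[0.413,0.229,0.48,0,0,0,0],[0.413,0.229,0.53,0,0,0,0],[0.413,0.229,0.56,0,0,0,0],[0.413,0.229,0.56,0,0,0,0]]]'
python3 -c "
from h import *
f=eyes.grab_frame('wrist');a=eyes.grab_frame('scene')
print(readout.state()['ee_pos'],readout.state()['wrist_force'])
cv2.imwrite('pics/p1.png',np.hstack([cv2.resize(f['image'],(427,320)),cv2.resize(a['image'][220:340,260:430],(370,320))]))"
```

```text
t: 7.95
ee_pos: [0.6697, 0.0525, 0.0441]
ee_rot: [0.735, 0.678, -0.0, 0.0]
wrist_force: [-0.7, 0.2, -1.1]
finger_gap: 0.222
finger_force: 59.3
[0.67025226 0.05255835 0.04487991] [-0.08386778  0.73100347 -1.92557074]
```

View pics/p1.png

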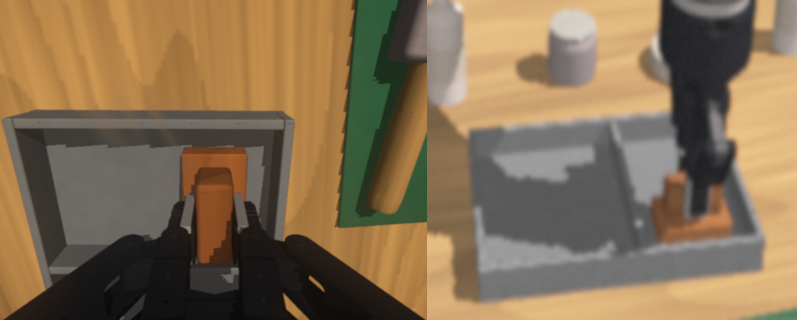

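```bash
python3 -m pendant '[[[0,0,0.012,0,0,0,0.222],[0,0,0.012,0,0,0,0.38],[0,0,0.012,0,0,0,0.38],[0,0,-0.15,0,0,0,0.38],[0,0,-0.35,0,0,0,0.38],[0,0,-0.62,0,0,0,0.38],[-0.2,-0.1,-0.62,0,0,0,0.4],[-0.4,-0.2,-0.62,0,0,-0.2,0.6],[-0.65,-0.35,-0.62,0,0,-0.4,0.6],[-0.9,-0.5,-0.62,0,0,-0.6,0.6]]]'
python3 -c "
from h import *
print(delta([.4446,-.388,.2],-.307+np.pi/2))"
```

```text
t: 9.3
ee_pos: [0.5379, -0.146, 0.1997]
ee_rot: [0.554, 0.832, 0.0, 0.001]
wrist_force: [0.4, -0.3, -0.0]
finger_gap: 0.601
finger_force: 0.0
(array([-0.75 , -0.717, -0.001]), array([ 0.   ,  0.002, -1.106]))
```

```bash
python3 -m pendant '[[[-0.2,-0.2,0,0,0,-0.3,0.6],[-0.4,-0.4,0,0,0,-0.6,0.6],[-0.6,-0.55,0,0,0,-0.9,0.6],[-0.75,-0.717,0,0,0,-1,0.6],[-0.75,-0.717,0,0,0,-1,0.6],[-0.75,-0.717,0.1,0,0,-1,0.6],[-0.75,-0.717,0.2,0,0,-1,0.6],[-0.75,-0.717,0.25,0,0,-1,0.6],[-0.75,-0.717,0.25,0,0,-1,0.6],[-0.75,-0.717,0.25,0,0,-1,0.6]]]'
python3 -c "
from h import *
print(delta([.4446,-.388,.034],-.307+np.pi/2))
cv2.imwrite('pics/g2.png',eyes.grab_frame('wrist')['image'])"
```

```text
t: 10.55
ee_pos: [0.4448, -0.3865, 0.1374]
ee_rot: [0.196, 0.981, -0.001, 0.001]
wrist_force: [-0.2, 0.0, 0.9]
finger_gap: 0.602
finger_force: 0.0
(array([-0.001, -0.005,  0.414]), array([-0.001,  0.002, -0.113]))
```

View pics/g2.png

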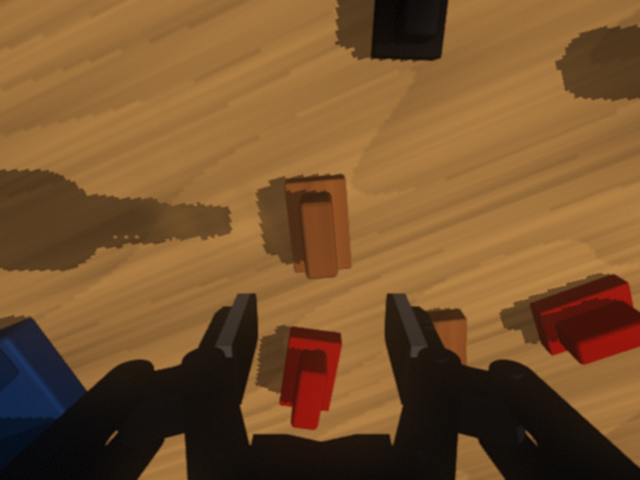

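Sander A is at (318,225), centred between the fingers, with the red one clear below it. Descend and grip.

```bash
python3 -m pendant '[[[0,-0.005,0.1,0,0,-0.113,0.6],[0,-0.005,0.2,0,0,-0.113,0.6],[0,-0.005,0.3,0,0,-0.113,0.6],[0,-0.005,0.37,0,0,-0.113,0.6],[0,-0.005,0.414,0,0,-0.113,0.6],[0,-0.005,0.414,0,0,-0.113,0.6],[0,-0.005,0.414,0,0,-0.113,0.6],[0,-0.005,0.414,0,0,-0.113,0],[0,-0.005,0.414,0,0,-0.113,0],[0,-0.005,0.414,0,0,-0.113,0]]]'
python3 -m pendant '[[[0,0,-0.2,0,0,0,0],[0,0,-0.4,0,0,0,0],[0,0,-0.6,0,0,0,0],[0,0,-0.6,0,0,0.3,0],[0,0,-0.6,0,0,0.6,0],[0,0,-0.6,0,0,0.9,0],[0,0,-0.6,0,0,1,0],[0,0,-0.6,0,0,1,0],[0,0,-0.6,0,0,1,0],[0,0,-0.6,0,0,1,0]]]'
python3 -c "
from h import *
print(delta([*tray(-.037,.068),.185],TY))"
```

```text
t: 11.85
ee_pos: [0.4441, -0.3877, 0.0339]
ee_rot: [0.153, 0.988, -0.001, 0.001]
wrist_force: [-0.4, -0.3, 4.7]
finger_gap: 0.221
finger_force: 59.5
t: 13.1
ee_pos: [0.4436, -0.3872, 0.183]
ee_rot: [0.519, 0.855, 0.0, -0.0]
wrist_force: [0.1, 0.2, -0.7]
finger_gap: 0.22
finger_force: 59.0
(array([ 1.297,  1.361, -0.008]), array([-0.   , -0.   ,  0.713]))
```

```bash
python3 -m pendant '[[[0.15,0.15,0,0,0,0.2,0],[0.3,0.3,0,0,0,0.4,0],[0.45,0.48,0,0,0,0.6,0],[0.6,0.65,0,0,0,0.713,0],[0.75,0.82,0,0,0,0.713,0],[0.95,1,0,0,0,0.713,0],[0.95,1,0,0,0,0.713,0],[0.95,1,0,0,0,0.713,0],[0.95,1,0,0,0,0.713,0],[0.95,1,0,0,0,0.713,0]]]'
python3 -c "
from h import *
print(delta([*tray(-.037,.068),.042],TY))"
```

```text
t: 14.35
ee_pos: [0.5561, -0.0629, 0.183]
ee_rot: [0.736, 0.677, -0.0, 0.0]
wrist_force: [-0.3, -0.4, -0.5]
finger_gap: 0.221
finger_force: 59.0
(array([0.494, 0.117, 0.564]), array([-0.   ,  0.   , -0.005]))
```

```bash
python3 -m pendant '[[[0.25,0.06,0,0,0,0,0],[0.494,0.117,0,0,0,0,0],[0.494,0.117,0,0,0,0,0],[0.494,0.117,0.15,0,0,0,0],[0.494,0.117,0.3,0,0,0,0],[0.494,0.117,0.4,0,0,0,0],[0.494,0.117,0.48,0,0,0,0],[0.494,0.117,0.53,0,0,0,0],[0.494,0.117,0.56,0,0,0,0],[0.494,0.117,0.564,0,0,0,0]]]'
```

```text
t: 15.6
ee_pos: [0.5956, 0.0589, 0.042]
ee_rot: [0.736, 0.677, -0.0, -0.0]
wrist_force: [0.4, 0.4, -1.3]
finger_gap: 0.219
finger_force: 59.1
```

```bash
python3 -m pendant '[[[0,0,0.009,0,0,0,0.222],[0,0,0.009,0,0,0,0.38],[0,0,0.009,0,0,0,0.38],[0,0,-0.15,0,0,0,0.38],[0,0,-0.35,0,0,0,0.38],[0,0,-0.6,0,0,0,0.38],[0.2,-0.1,-0.8,0,0,0,1],[0.4,-0.2,-0.8,0,0,0,1],[0.65,-0.35,-0.8,0,0,0,1],[0.9,-0.5,-0.8,0,0,0,1]]]'
python3 -c "
from h import *
print(delta([.46,.39,.24],TY))"
```

```text
t: 16.85
ee_pos: [0.4991, 0.2739, 0.2429]
ee_rot: [0.736, 0.678, 0.001, 0.0]
wrist_force: [1.9, 0.2, -0.2]
finger_gap: 0.999
finger_force: 0.0
(array([ 0.45 , -0.194,  0.012]), array([ 0.002, -0.001, -0.003]))
```

```bash
python3 -m pendant '[[[0.2,-0.1,0,0,0,0,1],[0.45,-0.194,0,0,0,0,1],[0.45,-0.194,0,0,0,0,1],[0.45,-0.194,0,0,0,0,1],[0.45,-0.194,0,0,0,0,1],[0.45,-0.194,0,0,0,0,1],[0.45,-0.194,0,0,0,0,1],[0.45,-0.194,0,0,0,0,1],[0.45,-0.194,0,0,0,0,1],[0.45,-0.194,0,0,0,0,1]]]'
python3 -c "
from h import *
f=eyes.grab_frame('wrist');a=eyes.grab_frame('scene')
cv2.imwrite('pics/s1.png',np.hstack([f['image'][:400,150:580],cv2.resize(a['image'][220:340,260:430],(370,400))]))"
```

```text
t: 18.1
ee_pos: [0.4608, 0.3884, 0.242]
ee_rot: [0.735, 0.678, -0.0, -0.0]
wrist_force: [-0.2, 0.7, -0.0]
finger_gap: 1.0
finger_force: 0.0
```

View pics/s1.png

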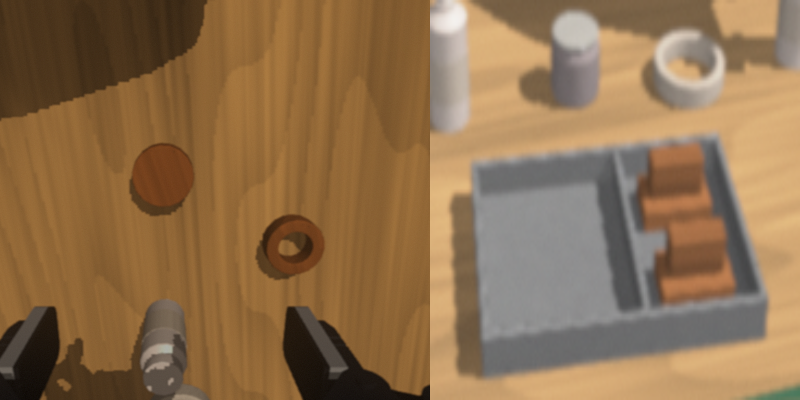

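Both sanders lie flat in the narrow compartment. The stand's top is at wrist pixel (313,174), and the ring is at (441,245).

```bash
python3 -c "
from h import *
f=eyes.grab_frame('wrist')
p=onz(f,(313.5,174.5),.022);print(p,[onz(f,q,.022) for q in [(284,174),(343,174),(313,145),(313,205)]])
print(delta([*p[:2],.014],TY))"
```

```text
[0.4544 0.4041 0.022 ] [array([0.4283, 0.4066, 0.022 ]), array([0.4806, 0.4024, 0.022 ]), array([0.4562, 0.4298, 0.022 ]), array([0.4515, 0.3762, 0.022 ])]
(array([ 0.06 , -0.03 ,  0.912]), array([ 0.   ,  0.   , -0.002]))
```

```bash
python3 -m pendant '[[[0.058,-0.03,0.2,0,0,0,1],[0.058,-0.03,0.4,0,0,0,0.95],[0.058,-0.03,0.6,0,0,0,0.95],[0.058,-0.03,0.72,0,0,0,0.95],[0.058,-0.03,0.8,0,0,0,0.95],[0.058,-0.03,0.85,0,0,0,0.95],[0.058,-0.03,0.88,0,0,0,0.9],[0.058,-0.03,0.896,0,0,0,0.9],[0.058,-0.03,0.896,0,0,0,0.9],[0.058,-0.03,0.896,0,0,0,0.9]]]'
python3 -c "
from h import *
f=eyes.grab_frame('side');a=eyes.grab_frame('wrist')
s=readout.state();q=proj(f,[s['ee_pos'],s['ee_pos']-[0,0,.018]]);print(q)
cv2.imwrite('pics/s2.png',np.hstack([cv2.resize(f['image'][95:185,200:320],(480,360),interpolation=2),cv2.resize(a['image'],(320,240),interpolation=2)[[*range(240)]+[0]*120]]))"
```

```text
t: 19.5
ee_pos: [0.4549, 0.4037, 0.0187]
ee_rot: [0.735, 0.678, 0.001, 0.0]
wrist_force: [0.7, 0.3, -0.3]
finger_gap: 0.899
finger_force: 0.0
[[261.12050845 150.79345769]
 [261.74843082 155.94072558]]
```

View pics/s2.png

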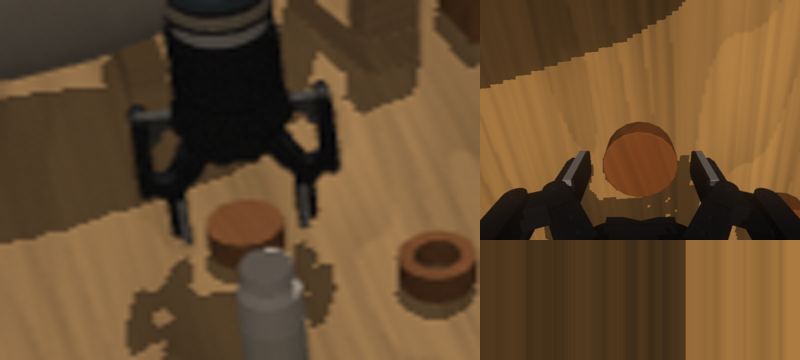

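```bash
python3 -c "
from h import *
f=eyes.grab_frame('side')
s=readout.state();y=R.from_quat(s['ee_rot']).apply([0,1,0]);p=s['ee_pos']
for k in(-1,1):
  for z in (0,.01,.02): c=p+k*y*.042;c[2]=z;print(k,z,proj(f,c))"
```

```text
-1 0 [[247.19752055 158.19955296]]
-1 0.01 [[246.76791626 155.35463689]]
-1 0.02 [[246.33350139 152.4778643 ]]
1 0 [[276.20961224 154.05691879]]
1 0.01 [[275.94368773 151.21193702]]
1 0.02 [[275.6748095  148.33535488]]
```

```bash
python3 -m pendant '[[[0,0,0.008,0,0,0,0.9],[0,0,0.016,0,0,0,0.9],[0,0,0.016,0,0,0,0.8],[0,0,0.016,0,0,0,0.5],[0,0,0.016,0,0,0,0.5],[0,0,0.016,0,0,0,0.5],[0,0,0.016,0,0,0,0.5],[0,0,0.016,0,0,0,0.5],[0,0,0.016,0,0,0,0.5],[0,0,0.016,0,0,0,0.5]]]'
```

```text
t: 20.9
ee_pos: [0.4548, 0.4036, 0.0145]
ee_rot: [0.735, 0.678, 0.0, 0.0]
wrist_force: [0.5, -0.2, 5.0]
finger_gap: 0.634
finger_force: 63.6
```

```bash
python3 -m pendant '[[[0,0,-0.15,0,0,0,0.4],[0,0,-0.35,0,0,0,0.4],[0,0,-0.55,0,0,0,0.4],[-0.2,0.1,-0.65,0,0,0,0.4],[-0.4,0.2,-0.65,0,0,0,0.4],[-0.6,0.3,-0.65,0,0,0,0.4],[-0.8,0.4,-0.65,0,0,0,0.4],[-1,0.5,-0.65,0,0,0,0.4],[-1,0.5,-0.65,0,0,0,0.4],[-1,0.5,-0.65,0,0,0,0.4]]]'
python3 -c "
from h import *
print(delta([*tray(0,-.0505),.15],TY))"
```

```text
t: 22.15
ee_pos: [0.5578, 0.1441, 0.1758]
ee_rot: [0.736, 0.677, -0.001, -0.001]
wrist_force: [-0.0, 0.3, -0.6]
finger_gap: 0.632
finger_force: 63.4
(array([-0.806,  0.329,  0.102]), array([-0.003, -0.   , -0.003]))
```

```bash
python3 -m pendant '[[[-0.2,0.08,0,0,0,0,0.4],[-0.4,0.16,0,0,0,0,0.4],[-0.6,0.25,0,0,0,0,0.4],[-0.806,0.329,0,0,0,0,0.4],[-0.806,0.329,0.08,0,0,0,0.4],[-0.806,0.329,0.2,0,0,0,0.4],[-0.806,0.329,0.32,0,0,0,0.4],[-0.806,0.329,0.44,0,0,0,0.4],[-0.806,0.329,0.53,0,0,0,0.4],[-0.806,0.329,0.53,0,0,0,0.4]]]'
python3 -c "
from h import *
print(delta([*tray(0,-.0505),.021],TY),tray(0,-.0505))"
```

```text
t: 23.4
ee_pos: [0.6223, -0.0609, 0.0419]
ee_rot: [0.735, 0.679, -0.001, -0.002]
wrist_force: [0.4, 0.4, -0.6]
finger_gap: 0.632
finger_force: 63.4
(array([-0.01 ,  0.005,  0.084]), array([-0.007, -0.002,  0.001])) [ 0.62316431 -0.06343849]
```

```bash
python3 -m pendant '[[[-0.01,0.005,0.03,0,0,0,0.4],[-0.01,0.005,0.06,0,0,0,0.4],[-0.01,0.005,0.084,0,0,0,0.4],[-0.01,0.005,0.084,0,0,0,0.4],[-0.01,0.005,0.084,0,0,0,0.8],[-0.01,0.005,0.084,0,0,0,0.8],[-0.01,0.005,0.084,0,0,0,0.8],[-0.01,0.005,-0.1,0,0,0,0.8],[-0.01,0.005,-0.3,0,0,0,0.8],[-0.01,0.005,-0.55,0,0,0,0.8]]]'
python3 -c "
from h import *
print(delta([.4425,-.14,.245],TY))"
```

```text
t: 24.65
ee_pos: [0.6243, -0.0659, 0.1821]
ee_rot: [0.735, 0.678, -0.001, -0.001]
wrist_force: [0.2, -0.4, -0.4]
finger_gap: 0.798
finger_force: 0.0
(array([-0.355, -0.701, -0.25 ]), array([-0.003, -0.001, -0.002]))
```

```bash
python3 -m pendant '[[[0,0,-0.2,0,0,0,0.9],[-0.02,-0.15,-0.43,0,0,0,0.9],[-0.02,-0.38,-0.43,0,0,0,0.9],[-0.02,-0.38,-0.43,0,0,0,0.9],[-0.02,-0.38,-0.43,0,0,0,0.9],[-0.02,-0.38,-0.43,0,0,0,0.9],[-0.02,-0.38,-0.43,0,0,0,0.9],[-0.02,-0.38,-0.43,0,0,0,0.9],[-0.02,-0.38,-0.43,0,0,0,0.9],[-0.02,-0.38,-0.43,0,0,0,0.9]]]'
python3 -c "
from h import *
f=eyes.grab_frame('wrist');cv2.imwrite('pics/v1.png',f['image'])
import pickle;pickle.dump(f,open('v1.pkl','wb'))"
```

```text
t: 25.9
ee_pos: [0.5302, -0.0633, 0.289]
ee_rot: [0.735, 0.678, -0.0, -0.0]
wrist_force: [0.1, -0.3, -0.5]
finger_gap: 0.902
finger_force: 0.0
```

View pics/v1.png

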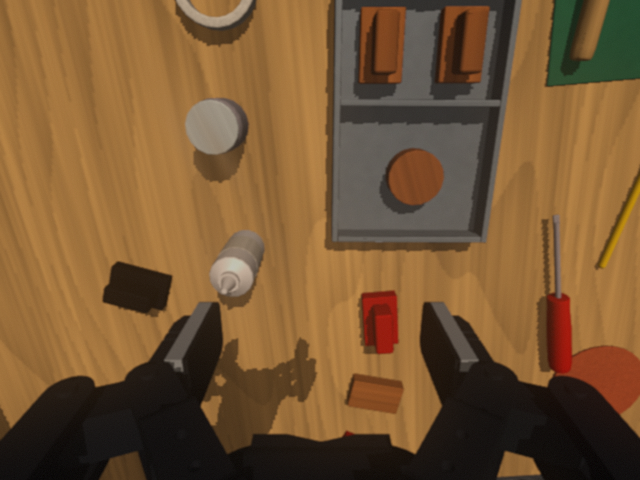

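The stand is flat at (416,177), mid-compartment. The glue's nozzle tip is at (225,288) and its shoulder circle centre at (232,276).

```bash
python3 -c "
from h import *
import pickle;f=pickle.load(open('v1.pkl','rb'))
print('stand',onz(f,(416,177),.028),tray(0,-.0505))
print('glue',onz(f,(225,288),.108),onz(f,(232,276),.08),onz(f,(253,236),0))
w=dict(f);w['rvec']=np.array([-2.81481891e+00,-3.07769562e-03,2.39675178e-03]);w['tvec']=np.array([-0.46871914,-0.2799571,0.30020314])
print(onz(w,(272,42),.108),onz(w,(277,48),.08))
print(delta([.443,-.14,.2],TY))
"
```

```text
stand [ 0.6238 -0.0661  0.028 ] [ 0.62316431 -0.06343849]
glue [ 0.4398 -0.1333  0.108 ] [ 0.4396 -0.1351  0.08  ] [ 0.4476 -0.1244  0.    ]
[ 0.4393 -0.1367  0.108 ] [ 0.4393 -0.1371  0.08  ]
(array([-0.334, -0.322,  0.356]), array([-0.   , -0.   , -0.002]))
```

```bash
python3 -c "
from h import *
print(delta([.4395,-.1355,.2],TY))"
python3 -m pendant '[[[-0.15,-0.17,0,0,0,0,0.8],[-0.317,-0.338,0,0,0,0,0.8],[-0.317,-0.338,0.1,0,0,0,0.8],[-0.317,-0.338,0.25,0,0,0,0.8],[-0.317,-0.338,0.35,0,0,0,0.8],[-0.317,-0.338,0.36,0,0,0,0.8],[-0.317,-0.338,0.36,0,0,0,0.8],[-0.317,-0.338,0.36,0,0,0,0.8],[-0.317,-0.338,0.36,0,0,0,0.8],[-0.317,-0.338,0.36,0,0,0,0.8]]]'
python3 -c "
from h import *
f=eyes.grab_frame('wrist');cv2.imwrite('pics/v2.png',f['image'])
print(proj(f,[[.4395,-.1355,.108],[.4395,-.1355,.08]]))
print(delta([.4395,-.1355,.058],TY))"
```

```text
(array([-0.318, -0.338,  0.356]), array([-0.   , -0.   , -0.002]))
t: 27.2
ee_pos: [0.4397, -0.1355, 0.1996]
ee_rot: [0.735, 0.678, 0.0, 0.001]
wrist_force: [0.4, 0.9, 0.8]
finger_gap: 0.799
finger_force: 0.0
[[321.6359717  240.62007136]
 [321.59644889 225.86336752]]
(array([-0.   , -0.001,  0.566]), array([ 0.001,  0.001, -0.002]))
```

View pics/v2.png

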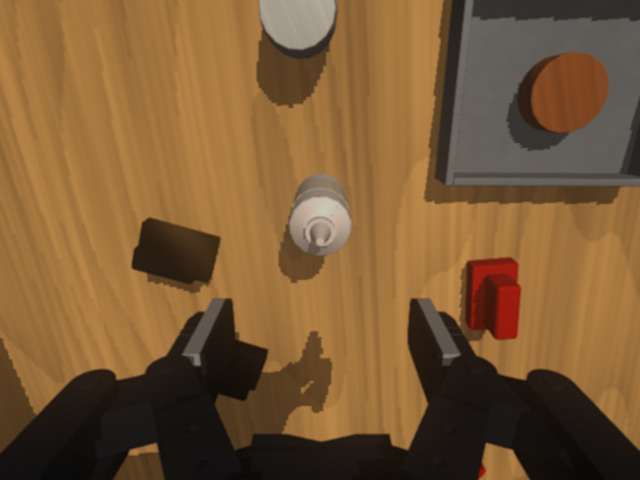

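Nozzle tip (319,241) and shoulder (320,225) match the prediction. Descend and grip.

```bash
python3 -m pendant '[[[0,-0.003,0.1,0,0,0,0.8],[0,-0.003,0.2,0,0,0,0.8],[0,-0.003,0.3,0,0,0,0.8],[0,-0.003,0.4,0,0,0,0.8],[0,-0.003,0.5,0,0,0,0.8],[0,-0.003,0.566,0,0,0,0.8],[0,-0.003,0.566,0,0,0,0.8],[0,-0.003,0.566,0,0,0,0.6],[0,-0.003,0.566,0,0,0,0.3],[0,-0.003,0.566,0,0,0,0.3]]]'
python3 -m pendant '[[[0,0,0,0,0,0,0.3],[0,0,0,0,0,0,0.3],[0,0,-0.05,0,0,0,0.3],[0,0,-0.1,0,0,0,0.3],[0,0,-0.2,0,0,0,0.3],[0,0,-0.3,0,0,0,0.3],[0,0,-0.4,0,0,0,0.3],[0,0,-0.48,0,0,0,0.3],[0,0,-0.48,0,0,0,0.3],[0,0,-0.48,0,0,0,0.3]]]'
python3 -c "
from h import *
print(delta([.6238,-.066,.178],TY))"
```

```text
t: 28.5
ee_pos: [0.4392, -0.1356, 0.0585]
ee_rot: [0.735, 0.678, 0.0, 0.001]
wrist_force: [-0.4, 0.3, 5.7]
finger_gap: 0.473
finger_force: 60.9
t: 29.75
ee_pos: [0.4382, -0.135, 0.1774]
ee_rot: [0.735, 0.678, -0.0, -0.0]
wrist_force: [-0.4, 0.3, -2.2]
finger_gap: 0.475
finger_force: 60.8
(array([ 0.336,  0.717, -0.003]), array([-0.001, -0.   , -0.002]))
```

```bash
python3 -m pendant '[[[0.04,0.08,0,0,0,0,0.3],[0.1,0.2,0,0,0,0,0.3],[0.17,0.36,0,0,0,0,0.3],[0.24,0.52,0,0,0,0,0.3],[0.3,0.64,0,0,0,0,0.3],[0.336,0.717,0,0,0,0,0.3],[0.336,0.717,0,0,0,0,0.3],[0.336,0.717,0.1,0,0,0,0.3],[0.336,0.717,0.2,0,0,0,0.3],[0.336,0.717,0.2,0,0,0,0.3]]]'
python3 -c "
from h import *
f=eyes.grab_frame('side');a=eyes.grab_frame('scene');s=readout.state();x,y,z=s['ee_pos'];b=z-.0585
P=[[.6238,-.066,.028],[x,y,b],[x,y,b+.108]]
print(s['ee_pos'],proj(f,P),proj(a,P))
print(delta([.6238,-.066,.089],TY))
cv2.imwrite('pics/v3.png',np.hstack([cv2.resize(f['image'][130:310,300:460],(400,450),interpolation=2),cv2.resize(a['image'][170:350,260:420],(400,450),interpolation=2)]))"
```

```text
t: 31.0
ee_pos: [0.6208, -0.066, 0.1247]
ee_rot: [0.736, 0.677, -0.002, -0.003]
wrist_force: [-0.9, 0.2, -1.3]
finger_gap: 0.475
finger_force: 60.9
[ 0.62347697 -0.06651213  0.12735764] [[379.9621311  253.76572478]
 [381.57824261 241.53316814]
 [386.49575755 204.78211841]] [[315.6411757  290.13253226]
 [315.30256399 273.1630054 ]
 [315.16969325 223.98531447]]
(array([0.002, 0.001, 0.153]), array([-0.002, -0.   , -0.003]))
```

View pics/v3.png

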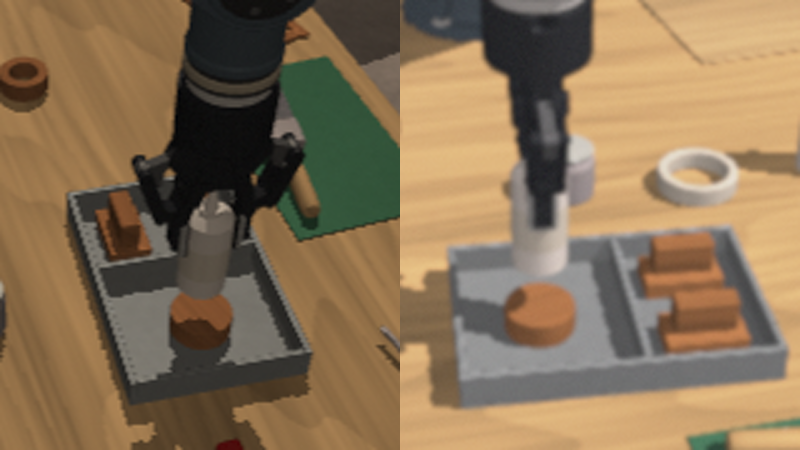

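The bottle hangs upright, centred over the stand: side base (203,285) over stand (201,312). Lower it.

```bash
python3 -m pendant '[[[0,0,0.04,0,0,0,0.3],[0,0,0.08,0,0,0,0.3],[0,0,0.11,0,0,0,0.3],[0,0,0.135,0,0,0,0.3],[0,0,0.15,0,0,0,0.3],[0,0,0.155,0,0,0,0.3],[0,0,0.155,0,0,0,0.3],[0,0,0.155,0,0,0,0.3],[0,0,0.155,0,0,0,0.3],[0,0,0.155,0,0,0,0.3]]]'
python3 -c "
from h import *
print(readout.state()['ee_pos'],readout.state()['wrist_force'])"
```

```text
t: 32.35
ee_pos: [0.6243, -0.0662, 0.0889]
ee_rot: [0.735, 0.678, 0.0, 0.0]
wrist_force: [0.4, -0.4, -1.1]
finger_gap: 0.475
finger_force: 60.9
[ 0.6243092  -0.06622343  0.08894376] [ 0.35847476 -0.39059107 -1.14771023]
```

```bash
python3 -m pendant '[[[0,0,0.004,0,0,0,0.3],[0,0,0.008,0,0,0,0.3],[0,0,0.01,0,0,0,0.3],[0,0,0.01,0,0,0,0.3],[0,0,0.01,0,0,0,0.47],[0,0,0.01,0,0,0,0.5],[0,0,0.01,0,0,0,0.6],[0,0,0.01,0,0,0,0.75],[0,0,0.01,0,0,0,0.8],[0,0,0.01,0,0,0,0.8]]]'
python3 -m pendant '[[[0,0,-0.05,0,0,0,0.8],[0,0,-0.1,0,0,0,0.8],[0,0,-0.2,0,0,0,0.8],[0,0,-0.3,0,0,0,0.8],[0,0,-0.4,0,0,0,0.8],[0,0,-0.5,0,0,0,0.8],[0.15,0,-0.6,0,0,0,0.8],[0.3,0,-0.6,0,0,0,0.8],[0.4,0,-0.6,0,0,0,0.8],[0.4,0,-0.6,0,0,0,0.8]]]'
python3 -c "
from h import *
f=eyes.grab_frame('side');a=eyes.grab_frame('scene')
cv2.imwrite('pics/v4.png',np.hstack([cv2.resize(f['image'][100:460,230:470],(300,450),interpolation=2),cv2.resize(a['image'][170:350,100:420][:, :],(500,281),interpolation=2)[[*range(281)]+[0]*169]]))"
```

```text
t: 33.6
ee_pos: [0.6243, -0.0662, 0.0863]
ee_rot: [0.735, 0.678, 0.0, 0.0]
wrist_force: [0.8, 0.1, 0.3]
finger_gap: 0.803
finger_force: 0.0
t: 34.85
ee_pos: [0.6324, 0.0351, 0.2376]
ee_rot: [0.734, 0.679, 0.001, 0.001]
wrist_force: [-0.0, -0.6, 0.7]
finger_gap: 0.796
finger_force: 0.0
```

View pics/v4.png

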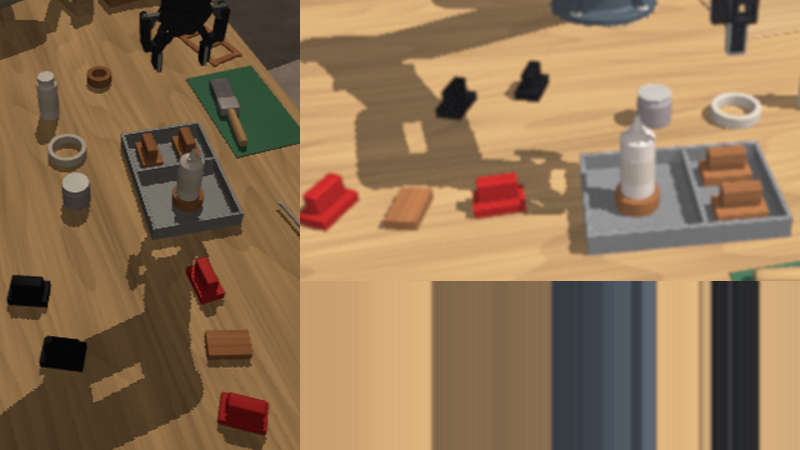

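The bottle stands upright on the middle of the stand, both sanders lie flat, and the look-alikes have not moved.

```bash
python3 -c "
from rig import bot
print(bot.finish_job())"
```

```text
the job is handed in; nothing more can be done
None
```

The kit is put away and the job was handed in at about 35 s: both sanders lie flat in the narrow compartment, the stand lies flat in the wide one with the glue bottle upright on its middle, and the look-alikes were left where they were.

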